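# Tip the pipette carton into its taped place

### The arm

A 6-joint arm with a two-finger parallel gripper is mounted at the origin on the work surface. World frame = base frame: x ahead of the robot, y to its left, z up, the work surface at z = 0. Lengths are in m, angles in degrees, forces in N, time in s.
With the tool pointing down it reaches from about 0.3 to 0.85 m from the base axis. Payload 5.4 kg.
Tool frame: the origin (TCP) lies at the very end of the fingers, on their centre line; the grasp point (between the pads) lies env.pinch_z behind it (env.pinch_z is the distance from the TCP to the grasp point, in m); z points along the fingers, y is the line along which they close (so a half turn about z gives the same grasp; the last joint's range is limited). The gripper opens to 85 mm and grips with 20 to 120 N. Pads are 22 mm wide; open, the fingers measure 114 mm over their backs; the gripper's body (76 mm by 85 mm) begins 54 mm behind the grasp point. The pads swing forward as they close: fully open they stand 13 mm farther back than shut.
Start: joints at [-82.34, 9.076, 91.501, -0, 79.423, -12.038], TCP at [0.194, -0.541, 0.231] pointing down, gripper open.
Joint ranges: [-166.64, 166.64], [-54.1, 131.32], [10.49, 154.53], [-73.88, 253.88], [9.74, 151.15], [-171.62, 171.62]. Speed limits (degrees/s): [147.25, 147.25, 180, 180, 180, 180].

### API

Orientations are given as a 3x3 rotation matrix whose columns are the frame's x, y, z axes.
In Python, from workcell import env, cam gives the robot as it stands (env), with the cameras (cam).
- The arm moves only by the tool shift_gripper, called after "Call:" as name(argument=value, ...), one argument or row to a line, values as JSON. Schema: {"type":"object","properties":{"segments":{"type":"object","properties":{"plan":{"type":"array","items":{"type":"array","items":{"type":"number"},"minItems":6,"maxItems":6},"minItems":1,"maxItems":10}},"additionalProperties":false,"required":["plan"]},"aperture":{"type":"number"},"grip_force":{"type":"number"},"only":{"type":"string"},"quiet":{"type":"boolean"},"lines":{"type":"string"}},"required":["segments"],"additionalProperties":false}. segments is an object whose key "plan" holds a list of rows, 1 to 10 of them, each of 6 numbers: dx, dy, dz in parts of the range, where 1.0 means 0.75 m, then a rotation vector rx, ry, rz in shares of 180 degrees (1.0 is 180 degrees); each row is the pose to reach, as a shift and turn from the pose commanded when the call began, along the tool's axes at that moment; what a row does not reach only later rows make up. A row lasts 1/8 s, in which the tool goes at most 0.0625 m and 10.7 degrees, less where a joint would pass 70% of its speed; a pose out of reach is approached as far as the arm can. aperture is the finger opening in m, set as the call begins (left out keeps the last). The fingers move at their own pace and stop on an object; grip_force is the grip in N (left out, the last holds). Time passes only in rows, so rows that do not move let the fingers close. The tool returns the time, the measured TCP pose, the force, the opening and the grip force at its end. only (a regular expression) keeps the lines of the reply that match it, lines (a string "A,B") keeps lines A to B, and quiet returns only ok. No shift or turn number may pass 1 either way. Input that does not fit is refused with a message, and nothing moves.
- env.observe(): the state, without advancing time (a new reading comes with each control period).
- cam.snapshot(name): name is "side" or "top"; returns the picture (420x560x3 uint8, blue, green, red); there is no depth.
- cam.calibration(name): a dict with "intrinsics" (3x3 intrinsics, pixels), "extrinsics" (4x4, takes a point from camera to world coordinates). Camera axes: x right, y up, looking along -z (the intrinsics and any distortion apply to the point x, -y, -z); pixel columns grow to the right and rows downward; lengths in m; the calibration is good to about 2 mm. A picture is of the moment at which its call begins. calibration takes no time and is no camera call.
- env.close_job(): hands the job in; it is judged then, once.
The state is a dict: "time": time; "q": joint angles; "qd": joint speeds; "effort": joint torques, N m; "position": TCP position; "tcp_rot": TCP orientation; "force": force on the tool from outside, world axes, zero at the start; "wrist_torque": the same for the moment, N m; "opening": finger opening in m; "grasp_force": force on a finger pad.
Only numpy, scipy, OpenCV 4.12 (cv2) and the standard library are available. Lean on these libraries where they do the work, as an engineer would, in place of code of your own. Each camera call takes 0.05 s, during which the arm holds its last target. There are 200 camera calls.

### The job

The carton of plastic pipettes has been left standing on end short of its yellow taped place on the bench. Slide it upright up to the place, its foot just over the near tape, and then push it over from the window side, high up, so that it comes down inside the yellow outline and lies there flat with its window up. Push gently with the fingertips only, never grip or lift it, and leave everything else where it is.

Things in the scene. Friction and masses are not known exactly. Their poses are not given: they have to be found in the camera images.
- carton: Loose white carton of pipettes on end: 60 deep (own x), 110 wide (y), 170 mm high (z), 0.17-0.34 kg, evenly filled, rigid, bench friction about 0.6. Origin: centre of its foot end. -x face: cyan band and open window; +x face plain, towards the outline. Pushed low (below about 35 mm) it slides upright; pushed high it tips about the plain face's foot edge, balance point about 20 degrees, then falls.
- bay: Yellow tape rectangle flat on the black bench (no height), tape 18 mm wide, 200 x 140 mm inside, 236 x 176 mm outside. Origin: its centre on the bench; x along the long side, pointing away from the carton, which starts wholly outside the short -x side, within about 12 mm of the centre line and 12 degrees of square.
- foot_left (a point): Carton: bottom corner of the plain (+x) face at own y = +55 mm
- foot_right (a point): Carton: bottom corner of the plain face at own y = -55 mm
- head_left (a point): Carton: top corner of the plain face at own y = +55 mm, 170 mm above foot_left
- head_right (a point): Carton: top corner of the plain face at own y = -55 mm, 170 mm above foot_right
- flask: Bystander, loose, to be left alone: conical glass flask, 84 mm across the foot, 138 mm high. Origin: centre of its underside.
- amber_bottle: Bystander, loose, to be left alone: amber glass bottle with blue cap, 70 mm diameter, 140 mm high. Origin: centre of its underside.
- wash_bottle: Bystander, loose, to be left alone: whitish squeeze bottle, 72 mm diameter, red cap, thin bent spout rising to 181 mm and reaching 48 mm to its own -x side. Origin: centre of its underside.
- beaker: Bystander, loose, to be left alone: empty glass beaker, 68 mm across the rim, 88 mm high. Origin: centre of its underside.
- cork_ring: Bystander, loose, to be left alone: cork flask ring lying flat, 90 mm across, 28 mm high. Origin: centre of its underside.
- vial_rack: Bystander, loose, to be left alone: blue rack of black-capped vials, 60 (x) by 130 (y) by 61 mm high. Origin: centre of its underside.
- filter_box: Bystander, loose, to be left alone: flat white and green box of filter papers, 130 by 130 by 35 mm. Origin: centre of its underside.

How it is judged (in metres and radians):
On the way, in this order (a step that is already met when the one before it is completed fails the run):
1. the carton, still upright, has been slid until its foot is over the near tape (angle between carton's own z axis and vertical below 0.12 rad and x of each of foot_left, foot_right in the frame of bay above -0.116 m), for 0.1 s.
2. it lies on its plain face, window up (angle between carton's own x axis and vertical above 3 rad), for 0.1 s.
At the end, for the whole second after the job is handed in: The carton lies flat on the bench on its plain face, window up (within 5 degrees), at rest, no corner beyond the outer edge of the yellow tape (angle between carton's own x axis and vertical above 3.05 rad and height (world z) of carton below 0.036 m and linear speed of carton below 0.01 m/s and x of foot_left in the frame of bay between -0.118 and 0.118 m and y of foot_left in the frame of bay between -0.088 and 0.088 m and x of foot_right in the frame of bay between -0.118 and 0.118 m and y of foot_right in the frame of bay between -0.088 and 0.088 m and x of head_left in the frame of bay between -0.118 and 0.118 m and y of head_left in the frame of bay between -0.088 and 0.088 m and x of head_right in the frame of bay between -0.118 and 0.118 m and y of head_right in the frame of bay between -0.088 and 0.088 m); the robot touches nothing.
It fails at once if the carton comes down, or lies, outside the outline (a corner more than 8 mm past the outer edge of the tape) (angle between carton's own z axis and vertical above 1.4 rad and not (x of foot_left in the frame of bay between -0.126 and 0.126 m and y of foot_left in the frame of bay between -0.096 and 0.096 m and x of foot_right in the frame of bay between -0.126 and 0.126 m and y of foot_right in the frame of bay between -0.096 and 0.096 m and x of head_left in the frame of bay between -0.126 and 0.126 m and y of head_left in the frame of bay between -0.096 and 0.096 m and x of head_right in the frame of bay between -0.126 and 0.126 m and y of head_right in the frame of bay between -0.096 and 0.096 m)).
It fails at once if the carton is lifted off the bench (its end more than 50 mm up) (height (world z) of carton above 0.05 m).
It fails at once if the carton is gripped or pushed hard (over 18 N) (contact force between the fingers and carton above 18 N).
It fails at once if another thing on the bench is moved by more than 15 mm (distance of any of flask, amber_bottle, wash_bottle, beaker, cork_ring, vial_rack, filter_box from where it was at the start of the episode above 0.015 m).
It also fails if it takes over 48 s, if anything falls off the work surface, if the arm or the gripper's body presses on something with over 40 N, if the wrist force passes 120 N, or if a joint passes its speed limit or range.

## Working session

There is one attempt and no reset: what is moved stays moved. The work goes in short steps, Python scripts to look and compute and a tool call to move; the robot and the scene stay as the last step left them, time stands still between calls to the robot, and variables do not carry over. Pictures are saved under pics/ and viewed, at most 10 in all, crops included, and the job is handed in when it is done.

```bash
ls; mkdir -p pics
```

Run:
```python
from workcell import env, cam
import cv2,numpy as np
s=env.observe();print(s['time'],s['position'],np.round(s['tcp_rot'],3),s['force'],env.pinch_z)
for n in("side","top"):
    cv2.imwrite(f"pics/{n}0.png",cam.snapshot(n));c=cam.calibration(n);print(n,np.round(c['intrinsics'],1),np.round(c['extrinsics'],3),c.keys())
```

```text
pics
workcell.py
0.0 [ 0.19368813 -0.54075833  0.23030964] [[ 0.941  0.337 -0.   ]
 [ 0.337 -0.941  0.002]
 [ 0.    -0.002 -1.   ]] [ 0.13393229  1.39665171 -0.3169489 ] 0.0187
side [[473.2   0.  287. ]
 [  0.  473.2 210.6]
 [  0.    0.    1. ]] [[-7.030e-01  4.050e-01 -5.840e-01 -3.750e-01]
 [-7.110e-01 -4.020e-01  5.770e-01  9.730e-01]
 [-1.000e-03  8.210e-01  5.710e-01  1.071e+00]
 [ 0.000e+00  0.000e+00  0.000e+00  1.000e+00]] dict_keys(['intrinsics', 'extrinsics'])
top [[448.8   0.  275.5]
 [  0.  448.8 210.9]
 [  0.    0.    1. ]] [[-0.023  0.996 -0.087  0.441]
 [-1.    -0.021  0.019  0.035]
 [ 0.017  0.087  0.996  1.817]
 [ 0.     0.     0.     1.   ]] dict_keys(['intrinsics', 'extrinsics'])
```

View pics/side0.png

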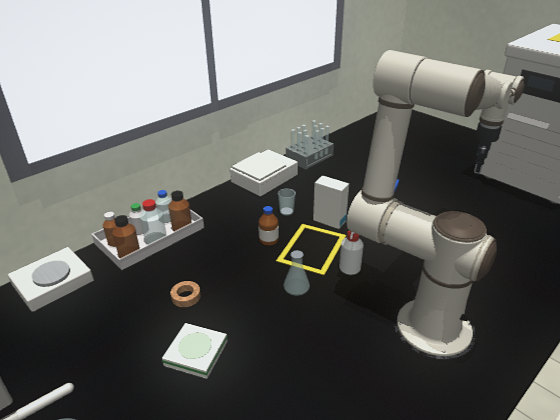

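View pics/top0.png

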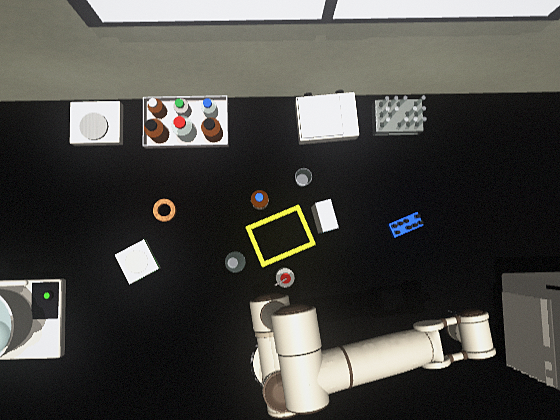

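The top picture shows the yellow bay centred near (281,236) and the carton's top at about (326,215), on the bay's right (-y) side. The amber bottle is at (260,199), the beaker at (303,177), the wash bottle at (285,277) and the flask at (235,262). Next I'll enlarge both views around the carton.

Create h.py:
```python
from workcell import env, cam
import cv2,numpy as np
def ray(n,u,v):
    c=cam.calibration(n);K=c['intrinsics'];E=c['extrinsics']
    p=np.linalg.inv(K)@[u,v,1]; d=E[:3,:3]@[p[0],-p[1],-p[2]]; return E[:3,3],d
def at(n,u,v,z):
    o,d=ray(n,u,v); return o+d*(z-o[2])/d[2]
def proj(n,P):
    c=cam.calibration(n);E=c['extrinsics'];q=E[:3,:3].T@(np.array(P,float)-E[:3,3]);q=c['intrinsics']@[q[0],-q[1],-q[2]];return q[:2]/q[2]
```

Run:
```python
from h import *
for n in("side","top"):
    im=cv2.imread(f"pics/{n}0.png");h=cv2.cvtColor(im,cv2.COLOR_BGR2HSV)
    m=cv2.inRange(h,(24,120,100),(35,255,255)); 
    k,l,st,_=cv2.connectedComponentsWithStats(m);i=1+np.argmax(st[1:,4]);m=(l==i).astype(np.uint8)
    c=max(cv2.findContours(m,0,1)[0],key=cv2.contourArea).reshape(-1,2)
    P=np.array([at(n,u,v,0)[:2] for u,v in c])
    r=cv2.minAreaRect((P*1000).astype(np.float32));print(n,r,cv2.boxPoints(r))
a=cv2.imread("pics/top0.png")[160:295,220:360];cv2.imwrite("pics/ct.png",cv2.resize(a,None,fx=4,fy=4,interpolation=cv2.INTER_CUBIC))
a=cv2.imread("pics/side0.png")[165:285,265:385];cv2.imwrite("pics/cs.png",cv2.resize(a,None,fx=5,fy=5,interpolation=cv2.INTER_CUBIC))
```

```text
side ((496.6815490722656, -12.255950927734375), (178.5269012451172, 237.2882080078125), 21.41398048400879) [[ 370.26282    65.60732 ]
 [ 456.89764  -155.30011 ]
 [ 623.1003    -90.119225]
 [ 536.46545   130.78821 ]]
top ((500.8907470703125, -15.533599853515625), (179.27023315429688, 236.6518096923828), 21.48690414428711) [[ 374.14374    61.7365  ]
 [ 460.8266   -158.46834 ]
 [ 627.63776   -92.803696]
 [ 540.9549    127.40114 ]]
```

View pics/ct.png

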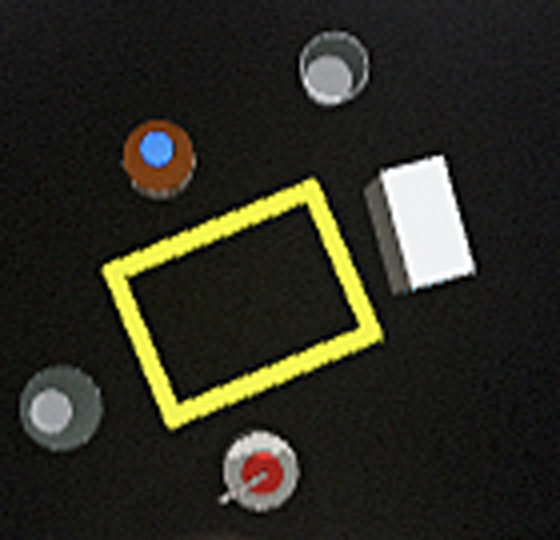

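View pics/cs.png

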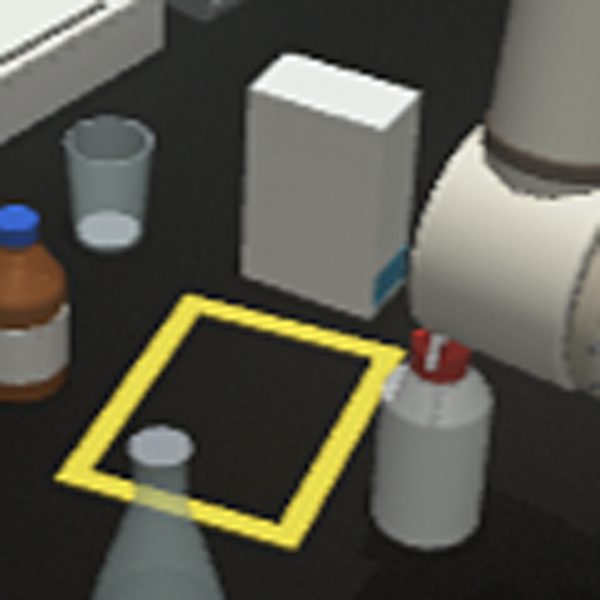

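Add to h.py:
```python
BC=np.array([.4988,-.0139]);BA=np.radians(111.45)
def R2(a): return np.array([[np.cos(a),-np.sin(a)],[np.sin(a),np.cos(a)]])
def tobay(p): return R2(BA).T@(np.array(p)[:2]-BC)
```

Run:
```python
from h import *
from scipy.optimize import least_squares
# local (x,y,z): plain x=+30; left y=+55 (robot side)
H=.17
obs=[("top",381,172,30,-55,H),("top",443,155,-30,-55,H),("top",476,273,-30,55,H),("top",412,291,30,55,H),("top",367,186,30,-55,0),("top",401,294,30,55,0),
("side",241,276,30,-55,0),("side",371,318,30,55,0),("side",247,90,30,-55,H),("side",381,129,30,55,H),("side",421,93,-30,55,H),("side",289,53,-30,-55,H)]
def px(o): return (220+(o[1]-1.5)/4,160+(o[2]-1.5)/4) if o[0]=="top" else (265+(o[1]-2)/5,165+(o[2]-2)/5)
def f(q,names=("top","side")):
    r=[]
    for o in obs:
        if o[0] in names:
            p=q[:2]+R2(q[2])@np.array(o[3:5])/1000; r+=list(proj(o[0],[*p,o[5]])-px(o))
    return r
for n in [("top",),("side",),("top","side")]:
    s=least_squares(f,[.55,-.17,BA],args=(n,));q=s.x
    print(n,q[:2],np.degrees(q[2]),"rms",np.sqrt(np.mean(s.fun**2)),np.round(s.fun,1))
print("bay",tobay(q[:2]),np.degrees(q[2]-BA))
for y in(.055,-.055): print("foot",tobay(q[:2]+R2(q[2])@[.03,y]))
for nm,u,v,z in [("beaker",334,68,.088),("amber",157,147,.14),("flask",51,410,.138),("wash cap",262,475,.15)]:
    p=at("top",220+u/4,160+v/4,z);print(nm,np.round(p,3),np.round(tobay(p),3))
```

```text
('top',) [ 0.56535762 -0.18600519] 103.91495973507274 rms 0.7365152580042122 [ 0.4  0.2  0.5  0.2  0.4 -0.6  0.7 -0.8 -0.5  1.1 -1.7  0.1]
('side',) [ 0.56064039 -0.1780261 ] 103.58970159768154 rms 0.342019812396001 [ 0.   0.  -0.4  0.6  0.2 -0.5  0.5  0.2 -0.1 -0.2 -0.4 -0.2]
('top', 'side') [ 0.5645286  -0.18384184] 103.81270553249404 rms 0.8319027742422194 [-0.1  0.4 -0.1  0.5 -0.2 -0.4  0.1 -0.6 -1.   1.3 -2.3  0.3  0.3 -1.
 -0.1 -0.5  0.5 -1.5  0.8 -0.9  0.1 -1.2 -0.2 -1.1]
bay [-0.1822074   0.00096984] -7.637294467505963
foot [-0.14516394  0.0514949 ]
foot [-0.15978311 -0.05752932]
beaker [ 0.722 -0.11   0.088] [-0.171 -0.173]
amber [0.642 0.063 0.14 ] [ 0.02  -0.161]
flask [0.398 0.166 0.138] [0.205 0.027]
wash cap [ 0.335 -0.027  0.15 ] [0.047 0.158]
```

Add to h.py:
```python
from scipy.spatial.transform import Rotation as Ro
def tgt(bx,by,z,tilt,yaw=0):
    p=[*(BC+R2(BA)@[bx,by]),z]; b=R2(BA+np.radians(yaw))@[1,0]; x=np.array([b[0],b[1],0]);Z=np.array([0,0,-1.]);y=np.cross(Z,x)
    M=np.stack([x,y,Z],1)@Ro.from_euler('y',tilt,degrees=True).as_matrix(); return np.array(p),M
def rel(p,M):
    s=env.observe();R=np.array(s['tcp_rot']);return np.round(R.T@(p-s['position']),4),np.round(Ro.from_matrix(R.T@M).as_rotvec(degrees=True),1)
def st():
    s=env.observe();p=s['position'];M=np.array(s['tcp_rot']);print(s['time'],"bay",np.round(tobay(p),4),"z",round(p[2],4),"Z",np.round(np.append(R2(BA).T@M[:2,2],M[2,2]),3),"F",np.round(s['force'],2),"op",s['opening'],"q",np.round(s['q'],1))
```

```bash
python3 -c "
from h import *
p,M=tgt(-.275,0,.25,45);print(p,rel(p,M))"
```

```text
[ 0.59936451 -0.26985269  0.25      ] (array([ 0.4732, -0.1184, -0.0192]), array([ 35.8,  34.7, -86.6]))
```

Units first: shifts go in shares of 0.75 m and turns go in shares of 180 degrees. So 0.473 m is 0.6307, -0.118 m is -0.1573, -86.6 degrees is -0.4811.

Call:
shift_gripper(
  segments={"plan":[[0.6307,-0.1573,-0.0267,0.1989,0.1928,-0.4811],[0.6307,-0.1573,-0.0267,0.1989,0.1928,-0.4811],[0.6307,-0.1573,-0.0267,0.1989,0.1928,-0.4811],[0.6307,-0.1573,-0.0267,0.1989,0.1928,-0.4811],[0.6307,-0.1573,-0.0267,0.1989,0.1928,-0.4811],[0.6307,-0.1573,-0.0267,0.1989,0.1928,-0.4811],[0.6307,-0.1573,-0.0267,0.1989,0.1928,-0.4811],[0.6307,-0.1573,-0.0267,0.1989,0.1928,-0.4811],[0.6307,-0.1573,-0.0267,0.1989,0.1928,-0.4811],[0.6307,-0.1573,-0.0267,0.1989,0.1928,-0.4811]]},
  aperture=0.06,
)

```text
time: 1.35
position: [0.5998, -0.2699, 0.2487]
tcp_rot: [[-0.26, 0.929, -0.263], [0.655, 0.37, 0.658], [0.709, -0.001, -0.705]]
force: [0.8, 1.0, -0.0]
opening: 0.06
grasp_force: 0.0
```

```bash
python3 -c "
from h import *
st();print(rel(*tgt(-.275,0,.25,45)));print(rel(*tgt(-.275,0,.025,45)))"
```

```text
1.35 bay [-0.2752 -0.0004] z 0.2487 Z [ 0.709  0.004 -0.705] F [ 0.76  0.96 -0.04] op 0.06001501066737215 q [-43.   51.6  41.2  22.3 127.3 -57.6]
(array([ 0.001 , -0.0004, -0.0008]), array([-0.2, -0.1,  0.2]))
(array([-0.1585, -0.0002,  0.1579]), array([-0.2, -0.1,  0.2]))
```

Scaled: -0.166 m is -0.2213, 0.164 m is 0.2187.

Call:
shift_gripper(
  segments={"plan":[[-0.08,0,0.08,0,0,0],[-0.16,0,0.16,0,0,0],[-0.2,0,0.2,0,0,0],[-0.2213,0,0.2187,0,0,0],[-0.2213,0,0.2187,0,0,0],[-0.2213,0,0.2187,0,0,0]]},
)

```text
time: 2.1
position: [0.6008, -0.2731, 0.0201]
tcp_rot: [[-0.261, 0.931, -0.257], [0.66, 0.366, 0.656], [0.705, 0.001, -0.709]]
force: [0.2, 0.8, 0.5]
opening: 0.0601
grasp_force: 0.0
```

```bash
python3 -c "
from h import *
st();print(rel(*tgt(-.235,0,.015,45)))
cv2.imwrite('pics/s1.png',cv2.resize(cam.snapshot('side')[120:300,230:470],None,fx=3,fy=3))"
```

```text
2.1 bay [-2.785e-01 -2.000e-04] z 0.0201 Z [ 0.705 -0.001 -0.709] F [0.2  0.81 0.47] op 0.06014727193853558 q [-43.2  64.9  45.5  18.8 110.5 -64.7]
(array([ 0.0273, -0.0001,  0.0342]), array([0. , 0.2, 0.1]))
```

View pics/s1.png

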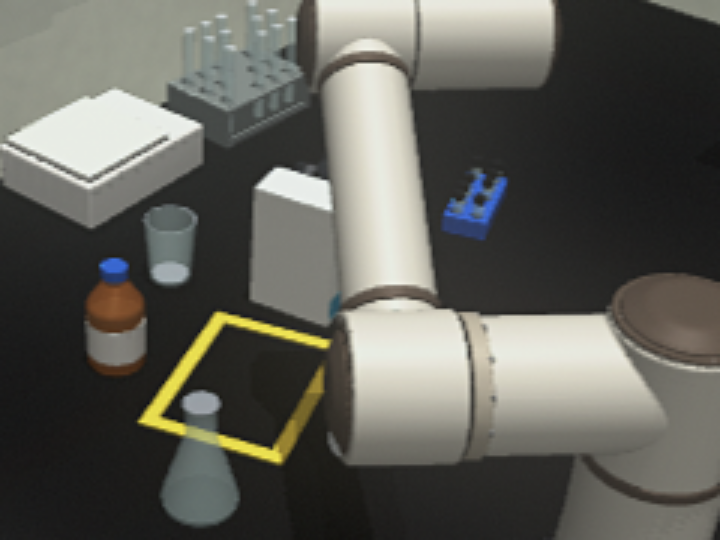

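The side view shows the carton standing unmoved, with the fingers behind it (hidden). The elbow (crop 390,385) covers the wash bottle, so I'll check how high the elbow is.

```bash
python3 -c "
from h import *
for u,v in((230+370/3,120+385/3),(230+640/3,120+385/3),(230+380/3,120+465/3)):
  o,d=ray('side',u,v);a=np.radians(-43.2);n=np.array([-np.sin(a),np.cos(a),0])
  for off in(0,.08): t=(off-n@o)/(n@d);print(np.round(o+t*d,3))
cv2.imwrite('pics/t1.png',cv2.resize(cam.snapshot('top')[130:330,200:420],None,fx=3,fy=3))"
```

```text
[ 0.914 -0.858 -0.737]
[ 0.686 -0.534 -0.418]
[ 0.039 -0.037  0.246]
[-0.034  0.141  0.392]
[ 0.789 -0.741 -0.796]
[ 0.584 -0.438 -0.467]
```

View pics/t1.png

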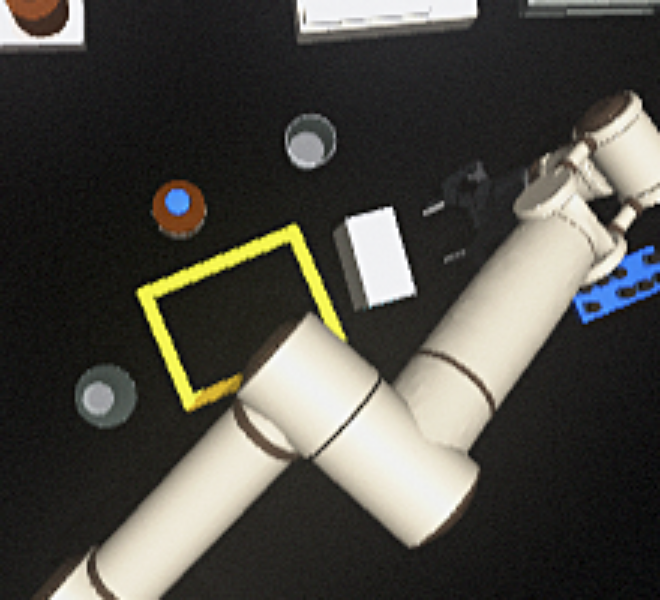

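The top view shows the fingertips at crop (433,208) and (455,257), squarely behind the carton's window face. The elbow hangs over the bay's near corner, so I'll triangulate its height.

```bash
python3 -c "
from h import *
def tri(a,b):
  o1,d1=ray('top',*a);o2,d2=ray('side',*b);t=np.linalg.lstsq(np.stack([d1,-d2],1),o2-o1,rcond=None)[0];return np.round([o1+t[0]*d1,o2+t[1]*d2],3)
# left end cap
print(tri((200+280/3,130+355/3),(230+340/3,120+385/3)))
# elbow/upper arm seam vicinity , wrist body
print(tri((200+265/3,130+430/3),(230+475/3,120+385/3)))
print(proj('side',[.335,-.027,0]),proj('side',[.335,-.027,.181]))
"
```

```text
[[ 0.446 -0.068 -0.006]
 [ 0.417 -0.091 -0.005]]
[[ 0.35  -0.042  0.075]
 [ 0.248 -0.108  0.083]]
[349.97757981 266.56011802] [354.26463336 223.51988771]
```

```bash
python3 -c "
from h import *
st();print(rel(*tgt(-.228,0,.015,45)))"
```

```text
2.2 bay [-0.2795 -0.0006] z 0.0214 Z [ 0.702 -0.002 -0.712] F [-0.22 -0.08  1.16] op 0.06008435198425975 q [-43.2  64.8  45.4  18.8 110.5 -64.7]
(array([ 0.0322, -0.0006,  0.0407]), array([0.1, 0.4, 0.1]))
```

Call:
shift_gripper(
  segments={"plan":[[0.016,0,0.0213,0,0,0],[0.0293,0,0.0347,0,0,0],[0.04,0,0.048,0,0,0],[0.044,0,0.052,0,0,0],[0.048,0,0.056,0,0,0],[0.052,0,0.06,0,0,0],[0.056,0,0.064,0,0,0],[0.056,0,0.064,0,0,0]]},
)

```text
time: 3.2
position: [0.5768, -0.2133, 0.0138]
tcp_rot: [[-0.259, 0.931, -0.258], [0.659, 0.366, 0.657], [0.706, 0.0, -0.708]]
force: [-0.3, -0.8, 0.1]
opening: 0.0601
grasp_force: 0.3
```

```bash
python3 -c "
from h import *
st()"
```

```text
3.2 bay [-0.2141  0.0003] z 0.0138 Z [ 0.706  0.    -0.708] F [-0.29 -0.8   0.09] op 0.06006774050772368 q [-41.2  57.2  59.6  19.5 103.9 -65. ]
```

Scaled: 0.035 m is 0.0467, 0.0035 m is 0.0047.

Call:
shift_gripper(
  segments={"plan":[[0.0047,0,0.0047,0,0,0],[0.0093,0,0.0093,0,0,0],[0.014,0,0.014,0,0,0],[0.0187,0,0.0187,0,0,0],[0.0233,0,0.0233,0,0,0],[0.028,0,0.028,0,0,0],[0.0327,0,0.0327,0,0,0],[0.0373,0,0.0373,0,0,0],[0.042,0,0.042,0,0,0],[0.0467,0,0.0467,0,0,0]]},
)

```text
time: 4.45
position: [0.5585, -0.1669, 0.0136]
tcp_rot: [[-0.259, 0.931, -0.258], [0.659, 0.366, 0.657], [0.706, -0.0, -0.708]]
force: [1.3, -2.4, 2.8]
opening: 0.0599
grasp_force: 1.4
```

```bash
python3 -c "
from h import *
st()
a=cam.snapshot('top')[160:280,230:380];cv2.imwrite('pics/t2.png',cv2.resize(a,None,fx=5,fy=5,interpolation=cv2.INTER_CUBIC))"
```

```text
4.45 bay [-0.1642  0.0004] z 0.0136 Z [ 0.706  0.    -0.708] F [ 1.26 -2.44  2.8 ] op 0.05994459656769103 q [-39.4  52.   68.7  20.4  99.7 -64.8]
```

View pics/t2.png

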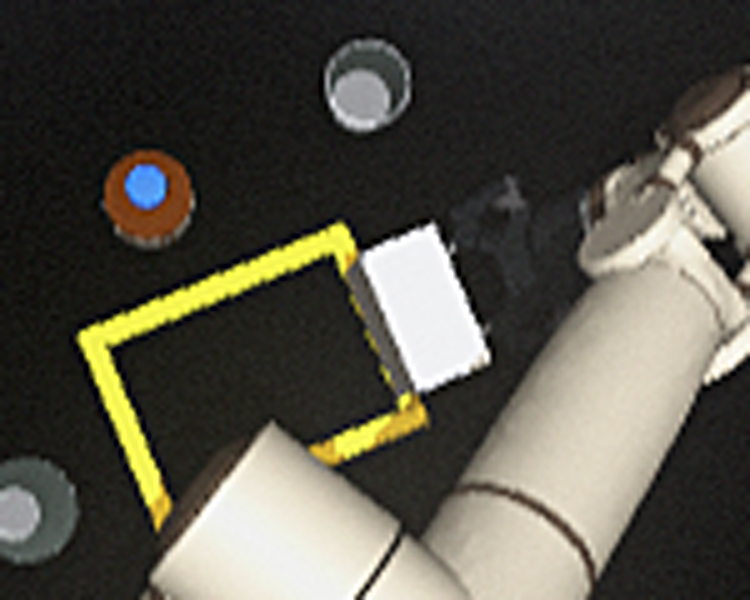

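The carton stands upright and square, with its foot over the near tape. Its top corners are near crop (362,252), (434,225), (490,356) and (417,391), and its foot line runs (347,265) to (402,395).

```bash
python3 -c "
from h import *
BT=np.array([.5009,-.0155])  # bay centre as seen by top camera
for u,v,z in((362,252,.17),(434,225,.17),(490,356,.17),(417,391,.17),(347,265,0),(402,395,0)):
  p=at('top',230+(u-2)/5,160+(v-2)/5,z)[:2];print(z,np.round(R2(BA).T@(p-BT),4))"
```

```text
0.17 [-0.1039 -0.0504]
0.17 [-0.1609 -0.0483]
0.17 [-0.1608  0.0565]
0.17 [-0.1011  0.0594]
0 [-0.1064 -0.0544]
0 [-0.1062  0.06  ]
```

Scaled: 0.0105 m is 0.014, 0.006 m is 0.008.

Call:
shift_gripper(
  segments={"plan":[[0.004,0,0.004,0,0,0],[0.008,0,0.008,0,0,0],[0.014,0,0.014,0,0,0],[0.014,0,0.014,0,0,0],[0.014,0,0.014,0,0,0]]},
)

```text
time: 5.12
position: [0.5527, -0.1528, 0.0132]
tcp_rot: [[-0.259, 0.93, -0.26], [0.658, 0.366, 0.658], [0.707, -0.001, -0.707]]
force: [0.2, -0.6, 0.4]
opening: 0.0602
grasp_force: 0.0
```

```bash
python3 -c "
from h import *
st()"
```

```text
5.125 bay [-0.149   0.0006] z 0.0132 Z [ 0.707  0.001 -0.707] F [ 0.16 -0.57  0.41] op 0.06019606789588634 q [-38.8  50.6  71.2  20.8  98.6 -64.7]
```

Call:
shift_gripper(
  segments={"plan":[[-0.0133,0,-0.0133,0,0,0],[-0.04,0,-0.04,0,0,0],[-0.0467,0,-0.0467,0,0,0],[0.0067,0,-0.1,0,0,0],[0.06,0,-0.1533,0,0,0],[0.076,0,-0.1693,0,0,0],[0.076,0,-0.1693,0,0,0]]},
)

```text
time: 6.0
position: [0.5715, -0.1992, 0.1445]
tcp_rot: [[-0.261, 0.93, -0.258], [0.66, 0.366, 0.656], [0.705, 0.001, -0.709]]
force: [-0.2, 0.2, 0.6]
opening: 0.0603
grasp_force: 0.0
```

```bash
python3 -c "
from h import *
st();print(rel(*tgt(-.165,0.0025,.145,45)))"
```

```text
6.0 bay [-1.99e-01  1.00e-04] z 0.1445 Z [ 0.705 -0.    -0.709] F [-0.17  0.22  0.62] op 0.06034557847827666 q [-40.6  45.5  62.6  20.8 111.8 -61.4]
(array([ 0.0245, -0.0024,  0.0236]), array([0. , 0.2, 0.1]))
```

Scaled: 0.052 m is 0.0693, 0.031 m is 0.0413.

Call:
shift_gripper(
  segments={"plan":[[0.0187,-0.0027,0.0187,0,0,0],[0.0333,-0.0027,0.0333,0,0,0],[0.0413,-0.0027,0.0413,0,0,0],[0.0453,-0.0027,0.0453,0,0,0],[0.0493,-0.0027,0.0493,0,0,0],[0.0533,-0.0027,0.0533,0,0,0],[0.0573,-0.0027,0.0573,0,0,0],[0.0613,-0.0027,0.0613,0,0,0],[0.0653,-0.0027,0.0653,0,0,0],[0.0693,-0.0027,0.0693,0,0,0]]},
)

```text
time: 7.25
position: [0.5423, -0.1313, 0.1436]
tcp_rot: [[-0.259, 0.931, -0.259], [0.659, 0.366, 0.657], [0.706, -0.0, -0.708]]
force: [-0.2, -0.2, 0.3]
opening: 0.0596
grasp_force: 0.2
```

```bash
python3 -c "
from h import *
st()
a=np.hstack([cam.snapshot('side')[140:290,250:400],cam.snapshot('top')[150:300,230:380]]);cv2.imwrite('pics/b3.png',cv2.resize(a,None,fx=2.6,fy=2.6,interpolation=cv2.INTER_CUBIC))"
```

```text
7.25 bay [-0.1251  0.0024] z 0.1436 Z [ 0.706  0.    -0.708] F [-0.15 -0.17  0.32] op 0.05957709185426223 q [-37.9  37.3  75.4  22.  106.6 -60.7]
```

View pics/b3.png

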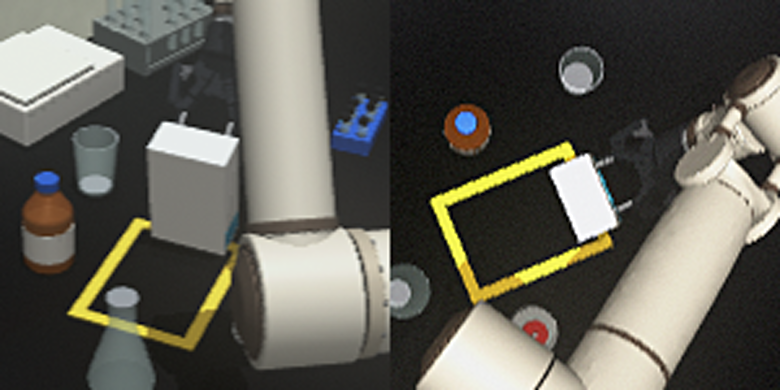

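The carton is tipping about its foot edge, square to the bay, with the cyan band now visible from above. I'll keep pushing.

Scaled: 0.024 m is 0.032, 0.021 m is 0.028.

Call:
shift_gripper(
  segments={"plan":[[0.004,0,0.004,0,0,0],[0.008,0,0.008,0,0,0],[0.012,0,0.012,0,0,0],[0.016,0,0.016,0,0,0],[0.02,0,0.02,0,0,0],[0.024,0,0.024,0,0,0],[0.028,0,0.028,0,0,0],[0.032,0,0.032,0,0,0],[0.032,0,0.032,0,0,0],[0.032,0,0.032,0,0,0]]},
)

```text
time: 8.6
position: [0.53, -0.1, 0.1436]
tcp_rot: [[-0.259, 0.931, -0.258], [0.659, 0.366, 0.657], [0.706, -0.0, -0.708]]
force: [0.0, -0.2, -0.0]
opening: 0.0603
grasp_force: 0.0
```

```bash
python3 -c "
from h import *
st()
a=np.hstack([cam.snapshot('side')[140:290,250:400],cam.snapshot('top')[150:300,230:380]]);cv2.imwrite('pics/b4.png',cv2.resize(a,None,fx=2.6,fy=2.6,interpolation=cv2.INTER_CUBIC))"
```

```text
8.6 bay [-0.0916  0.0025] z 0.1436 Z [ 0.706  0.    -0.708] F [ 0.03 -0.25 -0.01] op 0.06025102533705983 q [-36.4  34.   80.4  22.8 104.6 -60. ]
```

View pics/b4.png

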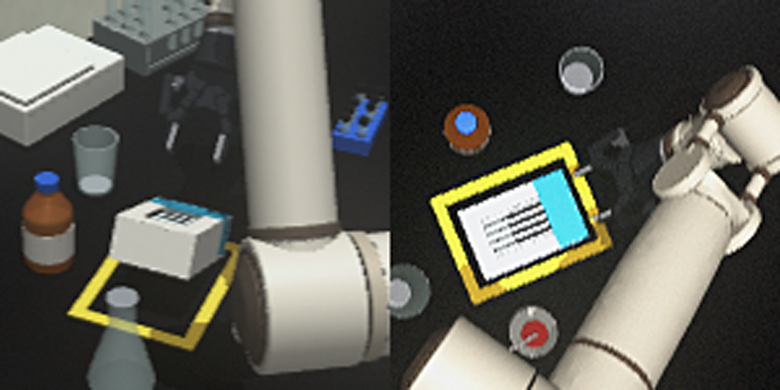

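The carton has come down window up, inside the outline in the top view (crop corners about 457,207 to 592,242). I'll back off and check that it is at rest.

Scaled: -0.08 m is -0.1067, -0.06 m is -0.08.

Call:
shift_gripper(
  segments={"plan":[[-0.0133,0,-0.0267,0,0,0],[0,0,-0.08,0,0,0],[0,0,-0.1067,0,0,0],[0,0,-0.1067,0,0,0],[0,0,-0.1067,0,0,0],[0,0,-0.1067,0,0,0],[0,0,-0.1067,0,0,0],[0,0,-0.1067,0,0,0]]},
)

```text
time: 9.7
position: [0.5505, -0.1522, 0.2]
tcp_rot: [[-0.259, 0.93, -0.259], [0.659, 0.366, 0.657], [0.706, -0.0, -0.708]]
force: [-0.0, 0.1, 0.4]
opening: 0.0602
grasp_force: 0.0
```

```bash
python3 -c "
from h import *
st()
t=cam.snapshot('top')
a=np.hstack([cam.snapshot('side')[140:290,250:400],t[150:300,230:380]]);cv2.imwrite('pics/b5.png',cv2.resize(a,None,fx=2.6,fy=2.6,interpolation=cv2.INTER_CUBIC))"
```

```text
9.7 bay [-0.1476  0.0025] z 0.2 Z [ 0.706  0.001 -0.708] F [-0.01  0.09  0.44] op 0.060170645494214775 q [-38.8  36.2  70.3  22.3 112.8 -59. ]
```

View pics/b5.png

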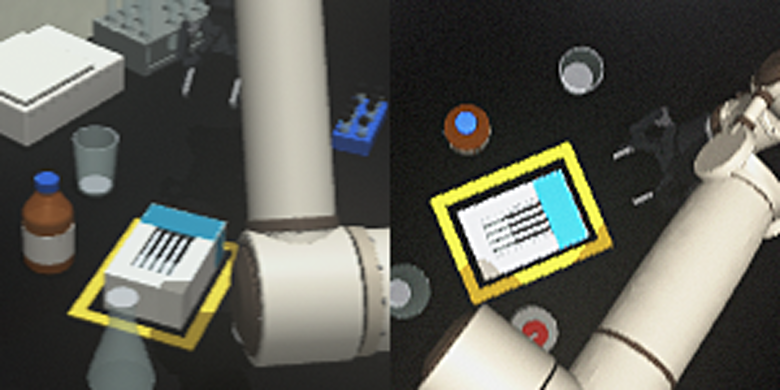

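The carton lies flat, window up, inside the tape on all sides. The flask, amber bottle, beaker and wash bottle stand where they were, and the fingers are clear.

```bash
python3 -c "
from workcell import env, cam
print(env.close_job())"
```

```text
the job is handed in; nothing more can be done
None
```

The carton was slid upright over the near tape, tipped from the window side, and by the last pictures lies flat inside the yellow outline with its window up; the job is handed in at about 10 s, but no verdict was returned.

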